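# Slide the lid onto the vial cassette until it clicks

### The arm

A 6-joint arm with a two-finger parallel gripper is mounted at the origin on a cart in front of the work surface, level with it; the furniture and walls round the work are solid. World frame = base frame: x ahead of the robot, y to its left, z up, the work surface at z = 0. Lengths are in m, angles in rad, forces in N, time in s.
With the tool pointing down it reaches from about 0.325 to 0.85 m from the base axis. Payload 4.4 kg.
Tool frame: the origin (TCP) lies midway between the tips of the shut fingers; the grasp point (between the pads) lies 19 mm behind it; z points along the fingers, y is the line along which they close (so a half turn about z gives the same grasp; the last joint's range is limited). The gripper opens to 94 mm and grips with 3 to 60 N. Pads are 16 mm wide; open, the fingers measure 119 mm over their backs; the gripper's body (75 mm by 177 mm) begins 78 mm behind the grasp point.
Start: joints at [-1.486, 0.207, 1.542, -0, 1.393, -0.15], TCP at [0.134, -0.559, 0.183] pointing down, gripper open.
Joint ranges: [-2.73, 2.73], [-0.86, 2.22], [0.23, 2.46], [-1.11, 4.25], [0.08, 2.63], [-2.82, 2.82]. Speed limits (rad/s): [2.79, 2.79, 3.14, 3.14, 3.14, 3.14].

### API

Orientations are given as a rotation vector (axis times angle).
In Python, from workcell import observe, viewer, bot gives the robot as it stands.
- The arm moves only by the shell command python3 -m crank 'ROWS' [OPENING] [FORCE]. ROWS is a JSON list that holds a single list of rows (three levels of brackets), with 1 to 20 rows, each of 6 numbers: dx, dy, dz in shares of the most that a row can go, 1 being 62.5 mm, then a rotation vector rx, ry, rz in normalised numbers (1 is pi rad); each row shifts and turns the commanded pose from where the row before left it, along the tool's axes as they then stand; what a row does not reach is not made up. A row lasts 1/8 s, in which the tool goes at most 0.0625 m and 0.188 rad, less where a joint would pass 70% of its speed; a pose out of reach is approached as far as the arm can. OPENING is the finger opening in m, set as the command begins (- or left out keeps the last). The fingers move at their own pace and stop on an object; FORCE is the grip in N (left out, the last holds). Time passes only in rows, so rows that do not move let the fingers close. It prints the time, the measured TCP pose, the force, the opening and the grip force at its end. A shift or turn number past 1, either way, is cut back to 1. Input that does not fit is refused with a message, and nothing moves.
- observe(): the state, without advancing time (a new reading comes with each control period).
- viewer.capture(name): name is "scene" or "top" or "wrist"; returns (picture, depth): 400x640x3 uint8, red, green, blue; 400x640 float32, m along the optical axis (not along the pixel's ray), 0 where there is no reading.
- viewer.get_calibration(name): a dict with "fx", "fy", "cx", "cy" (pixels), "k1" (the pictures are not rectified: a ray, as slopes to the right and down, at radius r is drawn at 1 + k1 r^2 times it, then the intrinsics apply), "rvec" (rotation vector, rad) and "tvec" (3), from world to camera coordinates, as OpenCV has them. Camera axes: x right, y down, z forward; pixel columns grow to the right and rows downward; lengths in m; the calibration is good to about 2 mm. A picture is of the moment at which its call begins: read the wrist's pose just before it. get_calibration takes no time and is no camera call; for the wrist camera it gives the pose at the moment of the call.
- bot.close_job(): hands the job in; it is judged then, once.
Trained networks look in the newest picture that a camera, given by its name, has taken for a name from the list of things; names that differ only in an ending like _2 or _b are one class to them, and where a whole thing is asked for, a point or a joint stands for the part that bears it (a point fixed in the world has none). Each returns a list of dicts, best first, with "score" (0 to 1); they miss things now and then, are a little off and sometimes report something else, mostly with a low value. They report only what shows in the picture. A call takes as long as a camera call. They do not tell look-alikes from the thing itself.
- viewer.recognise(name, camera): "extent" ([left, top, right, bottom] in pixels, round what is visible of it).
- viewer.outline_of(name, camera): "pixels" (400x640 bool, what is visible of it) and "extent" ([left, top, right, bottom] in pixels, round what is visible of it).
- viewer.pinpoint(name, camera): "centre" ([column, row] in pixels: a listed point, or the origin of a listed thing).
The state is a dict: "time": time; "joints": joint angles; "dq": joint speeds; "effort": joint torques, N m; "tcp_pos": TCP position; "ee_rot": TCP orientation; "contact_force": force on the tool from outside, world axes, zero at the start; "wrist_torque": the same for the moment, N m; "gripper_width": finger opening in m; "gripper_force": force on a finger pad.
Only numpy, scipy, OpenCV 4.12 (cv2) and the standard library are available. Lean on these libraries where they do the work, as an engineer would, in place of code of your own. Each camera call takes 0.05 s, during which the arm holds its last target. There are 200 camera calls.

### The job

Close the grey vial cassette: pick up the blue slide lid, lay it on the cassette's open bed with its orange tab towards the black hood, and slide it along under the rails until the tab has clicked past the hidden ledge and the lid is home. Feel your way: never push the lid in its rails, or lean on the cassette, with more than 25 N. Leave the lid lying in its rails, let go of it, and leave the other things on the bench where they stand.

Things in the scene. Friction and masses are not known exactly. Their poses are not given: they have to be found in the camera images.
- cassette: Vial cassette, grey plastic, screwed to the counter, 193 x 76 mm (foot lugs reach y = +-53 mm). Origin on the counter; x (the slide direction) points from the open tail (x = -105 mm) to the black hood (x = 18 to 88 mm), z up. The lid slides on the flat tops of the side walls, z = 50 mm; three vials stand inside, below that.
- bed (a point): Point on the open bed, cassette x = -60, y = 0, z = 50 mm (sliding surface); axes as the cassette's. Bed: x = -105 to 0 mm, nothing above it, side guides 4 mm high at y = +-33 mm that funnel in from x = -20 to 0 mm. A lid laid with its origin here lies fully on the bed, its nose 5 mm short of the rails.
- rail_mouth (a point): Middle of the mouth of the rails: cassette x = 0, y = 0, z = 50 mm; axes as the cassette's. From here to the end wall the rails have side faces at y = +-29.5 mm (1.5 mm play each side of the lid) and lips over the lid's edges (underside z = 56 mm, 2 mm above the lid; top z = 60 mm; |y| from 25 mm outwards).
- hood_front (a point): Top front edge of the black hood: cassette x = 18, y = 0, z = 68 mm. Under it a ledge and end stop, one hidden block, is set differently on each cassette, by e = -10 to +10 mm; nothing shows e. The lid's nose first feels the ledge at cassette x = 32 mm + e, the tab clicks up behind it at 59 mm + e, and the lid meets the rigid stop at 61 mm + e (lid origin at 6 mm + e).
- lid: Loose blue slide lid, flat plate 110 x 56 x 4 mm, 60 to 95 g, lying flat on the counter, right way up. Origin at the centre of its underside; x points to its nose (end with the orange tab; a white arrow on top shows the same way), z up. A grip rib stands on top: 30 mm along x, 12 mm wide (y), from z = 4 to 20 mm, centred at x = -38 mm.
- lid_grip (a point): Centre of the lid's grip rib, 12 mm above the lid's underside; axes as the lid's.
- lid_nose (a point): Middle of the front edge of the lid's underside, 55 mm ahead of the lid's origin; axes as the lid's.
- tab (a joint): Bend of the springy orange tab in the lid's nose (20 mm wide, 37 mm long, wedge tooth 3.5 mm high on top near its end): 0 rad relaxed, positive = pressed down, about 0.08 rad while the tooth is under the ledge. Passing the ledge takes a push of about 4 to 9 N, which drops away at the click; the stop behind it is rigid. Otherwise the lid slides with about 1 N.
- diluent_bottle: White plastic bottle, 37 x 40 x 94 mm, bystander; origin under its centre.
- beaker: Glass beaker, 52 mm wide, 66 mm high, bystander; origin under its centre.
- dropper_bottle: White dropper bottle, 35 mm wide, 95 mm high, bystander; origin under its centre.
- vial_blue: Vial with blue cap, 22 mm wide, 41 mm high, bystander; origin under its centre.
- vial_white: Vial with white cap, 22 mm wide, 41 mm high, bystander; origin under its centre.
Things that resemble listed ones, but are neither listed nor needed, are in the scene too. Of the things shaped like the lid, the blue one is meant.

How it is judged:
By the outcome, as a careful person would: the job done as asked, in the order asked, and still so for the second after the job is handed in, with the robot touching nothing.
It also fails if it takes over 40 s, if anything falls off the work surface, if the arm or the gripper's body presses on something with over 40 N, if the wrist force passes 120 N, or if a joint passes its speed limit or range.

## Working session

There is one attempt and no reset: what is moved stays moved. The work goes in short steps, Python scripts to look and compute and a shell command to move; the robot and the scene stay as the last step left them, time stands still between calls to the robot, and variables do not carry over. Pictures are saved under pics/ and viewed, at most 14 in all, crops included, and the job is handed in when it is done.

```bash
mkdir -p pics; cat > h.py <<'E'
import numpy as np, cv2
from scipy.spatial.transform import Rotation as R
from workcell import observe, viewer, bot
def cap(n,save=None):
    p,d=viewer.capture(n)
    if save: cv2.imwrite('pics/'+save,p[:,:,::-1])
    return p,d,viewer.get_calibration(n)
def ray(c,px):
    px=np.atleast_2d(np.array(px,float))
    K=np.array([[c['fx'],0,c['cx']],[0,c['fy'],c['cy']],[0,0,1]])
    u=cv2.undistortPoints(px.reshape(-1,1,2),K,np.array([c['k1'],0,0,0.])).reshape(-1,2)
    return np.c_[u,np.ones(len(u))]
def onz(c,px,z):
    Rm=R.from_rotvec(np.ravel(c['rvec'])).as_matrix(); t=np.ravel(c['tvec'])
    o=-Rm.T@t; d=ray(c,px)@Rm
    return o+d*((z-o[2])/d[:,2])[:,None]
def bydepth(c,px,dep):
    Rm=R.from_rotvec(np.ravel(c['rvec'])).as_matrix(); t=np.ravel(c['tvec'])
    return (ray(c,px)*np.ravel(dep)[:,None]-t)@Rm
E
python3 - <<'E'
from h import *
for n in ['scene','top']:
    p,d,c=cap(n,n+'1.png')
    for k in ['cassette','bed','rail_mouth','hood_front','lid','lid_grip','lid_nose']:
        for r in viewer.pinpoint(k,n)[:3]:
            x=r['centre']; z={'bed':.05,'rail_mouth':.05,'hood_front':.068,'lid_grip':.012}.get(k,0)
            print(n,k,round(r['score'],2),np.round(x),np.round(onz(c,x,z)[0],4))
print(observe()['time'])
E
```

```text
scene cassette 0.84 [319. 232.] [ 0.5647 -0.2043  0.    ]
scene rail_mouth 0.6 [392. 218.] [ 0.4409 -0.3923  0.05  ]
scene rail_mouth 0.58 [317. 217.] [ 0.5755 -0.2031  0.05  ]
scene hood_front 0.56 [314. 212.] [ 0.5807 -0.1979  0.068 ]
scene lid 0.86 [451. 195.] [ 0.4774 -0.707   0.    ]
scene lid 0.8 [415. 201.] [ 0.5195 -0.5754  0.    ]
scene lid 0.58 [385. 220.] [ 0.4945 -0.4145  0.    ]
scene lid_grip 0.73 [422. 206.] [ 0.4756 -0.563   0.012 ]
scene lid_grip 0.71 [391. 219.] [ 0.4761 -0.4246  0.012 ]
scene lid_nose 0.69 [440. 202.] [ 0.4719 -0.6445  0.    ]
scene lid_nose 0.65 [400. 199.] [ 0.5584 -0.5401  0.    ]
top cassette 0.88 [314. 210.] [ 0.572  -0.2029  0.    ]
top cassette 0.22 [267. 237.] [ 0.4684 -0.0112  0.    ]
top bed 0.85 [319. 224.] [ 0.5104 -0.2211  0.05  ]
top rail_mouth 0.93 [312. 211.] [ 0.5613 -0.194   0.05  ]
top rail_mouth 0.23 [361. 209.] [ 0.5624 -0.3851  0.05  ]
top hood_front 0.76 [312. 205.] [ 0.5814 -0.1951  0.068 ]
top hood_front 0.57 [371. 233.] [ 0.4649 -0.4154  0.068 ]
top lid 0.93 [442. 230.] [ 0.4728 -0.7046  0.    ]
top lid 0.68 [402. 221.] [ 0.5138 -0.5504  0.    ]
top lid 0.63 [367. 223.] [ 0.5119 -0.4087  0.    ]
top lid_grip 0.81 [405. 230.] [ 0.478  -0.5557  0.012 ]
top lid_grip 0.75 [448. 229.] [ 0.4773 -0.728   0.012 ]
top lid_grip 0.59 [372. 232.] [ 0.4735 -0.4282  0.012 ]
top lid_nose 0.77 [401. 211.] [ 0.5567 -0.5466  0.    ]
top lid_nose 0.69 [426. 233.] [ 0.4646 -0.642   0.    ]
top lid_nose 0.65 [360. 210.] [ 0.5622 -0.3855  0.    ]
0.8
```

View pics/top1.png

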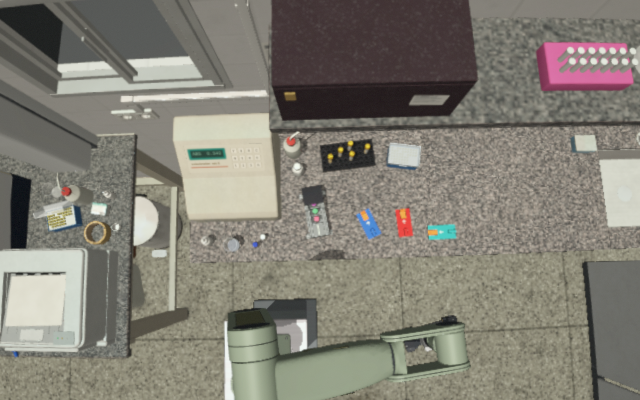

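View pics/scene1.png

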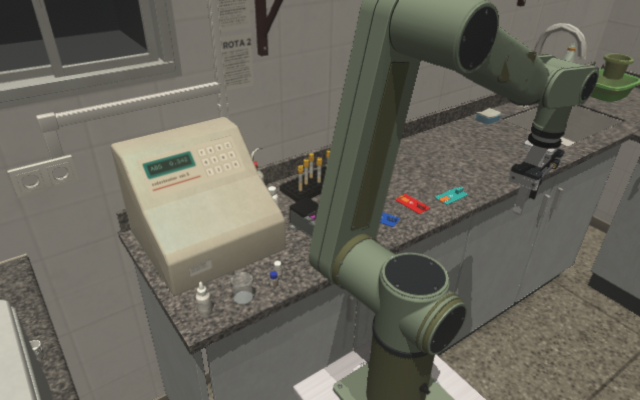

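Top picture: three lid-shaped things stand at blue (368,223), red (404,222) and teal (442,232). The blue one is meant. The cassette is at (316,212), with its hood at the top (314,194). Next I check the choice in a close crop.

```bash
python3 - <<'E'
from h import *
im=cv2.imread('pics/top1.png')[175:250,280:400]
cv2.imwrite('pics/crop1.png',cv2.resize(im,None,fx=6,fy=6,interpolation=cv2.INTER_CUBIC))
s=observe(); print(s['tcp_pos'],s['ee_rot'],s['contact_force'],s['gripper_width']);Rm=R.from_rotvec(s['ee_rot']).as_matrix();print(Rm.round(3))
c=viewer.get_calibration('wrist'); Rc=R.from_rotvec(np.ravel(c['rvec'])).as_matrix()
print('cam',-Rc.T@np.ravel(c['tvec']),Rc[2],c['fx'],c['cx'],c['cy'])
E
```

```text
[ 0.13376769 -0.5592334   0.18345716] [3.11995175e+00 3.67975417e-01 1.43026638e-05] [ 0.31285884  0.44926775 -0.43167952] 0.09371003361795968
[[ 0.973  0.233  0.   ]
 [ 0.233 -0.973 -0.   ]
 [ 0.     0.    -1.   ]]
cam [ 0.19685432 -0.5438128   0.38555603] [-0.22189057 -0.05287523 -0.97363689] 357.5585572199652 318.7503739792559 202.23348884064853
```

View pics/crop1.png

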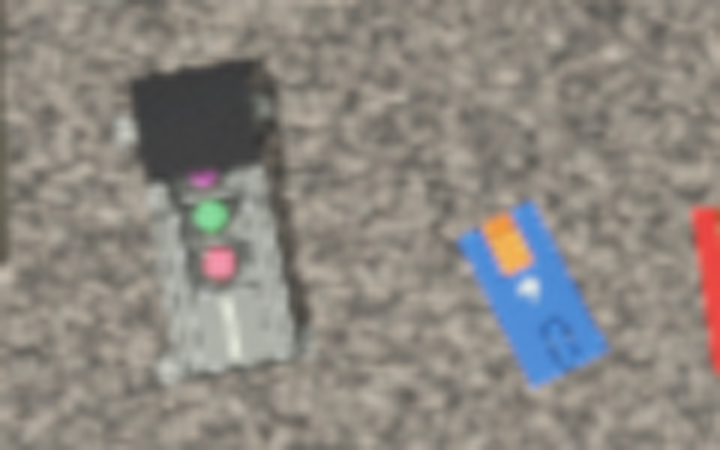

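The crop shows the blue lid (about 535,295) with its orange tab and white arrow pointing up and left. The cassette's hood is at (200,120) and its open tail at (230,355). The choice holds, so I'm moving over the lid.

The manual's scale: shifts go in shares of 62.5 mm and turns go in shares of pi rad. Converting my numbers, 0.0425 m is 0.68, -0.0077 m is -0.1232, -0.1 rad / 3.1416 = -0.0318.

```bash
python3 -m crank '[[[0.68, -0.1232, -0.08, 0, 0, 0], [0.68, -0.1232, -0.08, 0, 0, 0], [0.68, -0.1232, -0.08, 0, 0, 0], [0.68, -0.1232, -0.08, 0, 0, 0], [0.68, -0.1232, -0.08, 0, 0, 0], [0.68, -0.1232, -0.08, 0, 0, 0], [0.68, -0.1232, -0.08, 0, 0, 0], [0.68, -0.1232, -0.08, 0, 0, 0], [0, 0, 0, 0, 0, -0.0318], [0, 0, 0, 0, 0, -0.0318], [0, 0, 0, 0, 0, 0]]]' 0.06
cat >> h.py <<'E'
def blue(p):
    hsv=cv2.cvtColor(p,cv2.COLOR_RGB2HSV)
    return cv2.inRange(hsv,(100,120,60),(125,255,255))
E
python3 - <<'E'
from h import *
s=observe();p,d,c=cap('wrist','w1.png')
print(s['time'],s['tcp_pos'],s['ee_rot'],s['contact_force'])
for k,z in [('lid',0),('lid_grip',.012),('lid_nose',0),('cassette',0),('bed',.05),('rail_mouth',.05),('hood_front',.068)]:
    for r in viewer.pinpoint(k,'wrist')[:2]:print(k,round(r['score'],2),np.round(r['centre']),onz(c,r['centre'],z)[0].round(4))
E
```

```text
time: 2.17
tcp_pos: [0.4502, -0.4201, 0.2233]
ee_rot: [-3.068, -0.676, 0.0]
contact_force: [0.2, 0.2, -0.1]
gripper_width: 0.0599
gripper_force: 0.0
2.175 [ 0.45023643 -0.42005838  0.22334206] [-3.06776826e+00 -6.76292949e-01  1.42856245e-04] [ 0.16830367  0.16165036 -0.07408241]
lid 0.76 [335. 129.] [ 0.5062 -0.4144  0.    ]
lid 0.56 [527. 255.] [ 0.4675 -0.7053  0.    ]
lid_grip 0.9 [336. 160.] [ 0.4753 -0.4296  0.012 ]
lid_grip 0.9 [430. 206.] [ 0.4722 -0.5556  0.012 ]
lid_nose 0.94 [489. 236.] [ 0.4684 -0.6472  0.    ]
lid_nose 0.66 [340.  78.] [ 0.56   -0.3951  0.    ]
cassette 0.59 [337. 126.] [ 0.5105 -0.4147  0.    ]
bed 0.79 [153.  40.] [ 0.5094 -0.2123  0.05  ]
```

View pics/w1.png

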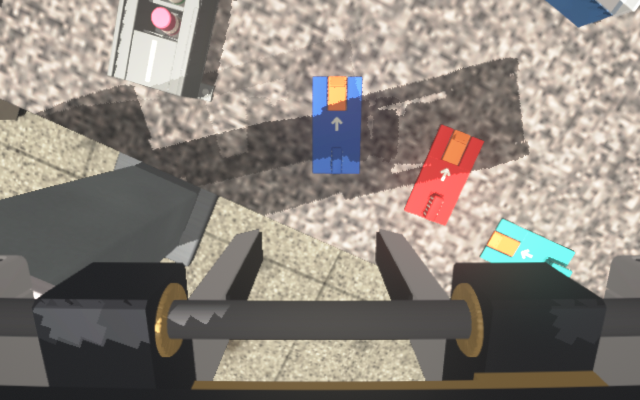

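The blue lid lies at (337,125), already lined up with the tool, with its tab up in the picture. The red (445,175) and teal (527,245) ones are to its right, and the cassette tail is at (160,50). Now an exact lid pose from its pixels.

```bash
cat >> h.py <<'E'
def lidfit(p,c,z=.004,box=None):
    m=blue(p)|cv2.inRange(cv2.cvtColor(p,cv2.COLOR_RGB2HSV),(8,120,120),(22,255,255))
    if box: b=np.zeros_like(m);b[box[1]:box[3],box[0]:box[2]]=255;m&=b
    n,l,st,_=cv2.connectedComponentsWithStats(cv2.morphologyEx(m,cv2.MORPH_CLOSE,np.ones((5,5))))
    i=1+np.argmax(st[1:,4]); ct=max(cv2.findContours((l==i).astype(np.uint8),0,1)[0],key=len).reshape(-1,2)
    P=onz(c,ct,z)[:,:2]; r=cv2.minAreaRect((P*1000).astype(np.float32)); b=cv2.boxPoints(r)
    e=[b[1]-b[0],b[2]-b[1]]; v=max(e,key=np.linalg.norm); a=np.degrees(np.arctan2(v[1],v[0])); a=(a+90)%180-90
    return np.array(r[0])/1000,a,r[1],st[i]
def tool(v,s):
    return R.from_rotvec(s['ee_rot']).as_matrix().T@np.asarray(v)
E
python3 - <<'E'
from h import *
s=observe();p,d,c=cap('wrist')
o,a,sz,st=lidfit(p,c,box=(280,50,390,190)); print(o,a,sz,st)
u=np.array([np.cos(np.radians(a)),np.sin(np.radians(a))]); g=o-.038*u; print('grip',g)
x=R.from_rotvec(s['ee_rot']).as_matrix()[:,0]; print('tool yaw',np.degrees(np.arctan2(x[1],x[0])))
print('move',tool([*(g-s['tcp_pos'][:2]),0.004-s['tcp_pos'][2]],s))
# rib by depth
m=blue(p);ys,xs=np.nonzero(m[50:190,280:390]);ys+=50;xs+=280
P=bydepth(c,np.c_[xs,ys],d[ys,xs]);print(np.percentile(P[:,2],[5,50,95]));q=P[P[:,2]>.013];print(len(q),q.mean(0) if len(q) else '')
E
```

```text
[ 0.51053296 -0.41423859] 24.684547 (108.76469421386719, 54.3394775390625) [ 313   76   49   97 4257]
grip [ 0.47600537 -0.43010822]
tool yaw 24.874570743666705
move [0.01951651 0.01986071 0.21943275]
[0.00355336 0.00495479 0.02050358]
282 [ 0.47778436 -0.42731452  0.04211085]
```

In the tool's units: 0.05 m is 0.8, 0.04 m is 0.64.

```bash
python3 -m crank '[[[0.16, 0.16, 0.64, 0, 0, 0], [0.152, 0.16, 0.8, 0, 0, 0], [0, 0, 0.8, 0, 0, 0], [0, 0, 0.72, 0, 0, 0], [0, 0, 0.32, 0, 0, 0], [0, 0, 0.176, 0, 0, 0], [0, 0, 0, 0, 0, 0]]]' 0.03 20
python3 -c "
from h import *
s=observe();p,d,c=cap('wrist');print(s['tcp_pos'],s['contact_force']);print(lidfit(p,c))"
```

```text
time: 3.5
tcp_pos: [0.4767, -0.4307, 0.0081]
ee_rot: [3.067, 0.677, 0.001]
contact_force: [-0.6, 0.1, -0.6]
gripper_width: 0.0302
gripper_force: 0.0
[ 0.47665591 -0.43068812  0.0081349 ] [-0.57125566  0.09387074 -0.62159402]
(array([ 0.5085025 , -0.41556964]), np.float32(24.615204), (114.44810485839844, 55.73139953613281), array([  268,    68,   101,   196, 13676], dtype=int32))
```

In the tool's units: -0.04 m is -0.64, -0.03 m is -0.48.

```bash
python3 -m crank '[[[0, 0, 0, 0, 0, 0], [0, 0, 0, 0, 0, 0], [0, 0, 0, 0, 0, 0], [0, 0, 0, 0, 0, 0]]]' 0.0 30; python3 -m crank '[[[0, 0, -0.32, 0, 0, 0], [0, 0, -0.64, 0, 0, 0], [0, 0, -0.64, 0, 0, 0], [0, 0, -0.48, 0, 0, 0], [0, 0, 0, 0, 0, 0]]]'
python3 - <<'E'
from h import *
s=observe();p,d,c=cap('wrist','w2.png')
print(s['tcp_pos'],s['ee_rot'],s['contact_force'],s['wrist_torque'])
m=blue(p);ys,xs=np.nonzero(m[40:230]);ys+=40;P=bydepth(c,np.c_[xs,ys],d[ys,xs])
T=(P-s['tcp_pos'])@R.from_rotvec(s['ee_rot']).as_matrix()
k=np.abs(T[:,1])<.04;T=T[k];print(np.percentile(T,[2,50,98],axis=0))
q=T[(T[:,0]>.015)];A=np.c_[q[:,:2],np.ones(len(q))];print('plane',np.linalg.lstsq(A,q[:,2],rcond=None)[0])
for k,z in [('cassette',0),('bed',.05),('rail_mouth',.05),('hood_front',.068)]:
    for r in viewer.pinpoint(k,'wrist')[:2]:print(k,round(r['score'],2),np.round(r['centre']),onz(c,r['centre'],z)[0].round(4))
E
```

```text
time: 4.05
tcp_pos: [0.4763, -0.4302, 0.0077]
ee_rot: [3.067, 0.678, 0.0]
contact_force: [0.5, -0.3, 0.2]
gripper_width: 0.0005
gripper_force: 0.0
time: 4.68
tcp_pos: [0.4783, -0.4325, 0.1425]
ee_rot: [3.06, 0.676, 0.007]
contact_force: [0.3, 0.3, -0.2]
gripper_width: 0.0005
gripper_force: 0.0
[ 0.47830317 -0.4325156   0.14252915] [3.05980572 0.67602185 0.00664413] [ 0.26909957  0.31874474 -0.21840521] [-0.01253684  0.0216869   0.02106886]
[[-0.01611495 -0.03355742  0.12398081]
 [ 0.02782359 -0.00734906  0.14048305]
 [ 0.08721903  0.0192827   0.14218685]]
plane [-0.08014095 -0.03088456  0.14185034]
bed 0.76 [80. 48.] [ 0.5073 -0.2129  0.05  ]
```

View pics/w2.png

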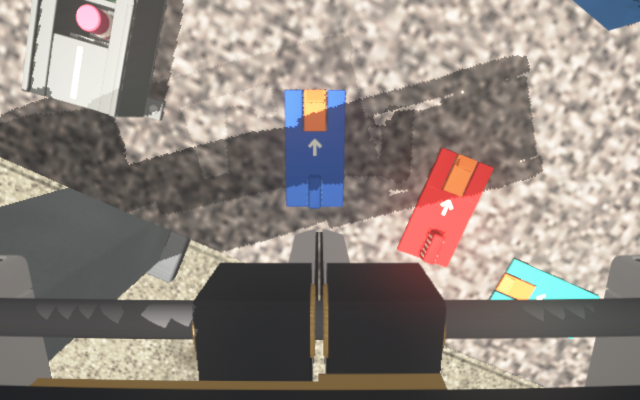

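The fingers closed on nothing. The blue lid still lies at (315,148), with its rib at (316,190). I need to find the offset.

```bash
python3 -m crank '[[[0, 0, 0, 0, 0, 0]]]' 0.06
python3 - <<'E'
from h import *
s=observe();p,d,c=cap('wrist','w3.png')
print(s['tcp_pos'],s['ee_rot'],s['gripper_width'])
o,a,sz,st=lidfit(p,c,box=(260,60,370,220));print(o,a,sz,st)
m=blue(p);ys,xs=np.nonzero(m[60:230,260:370]);ys+=60;xs+=260;P=bydepth(c,np.c_[xs,ys],d[ys,xs])
print('z',np.percentile(P[:,2],[5,25,50,75,95]).round(4)); q=P[(P[:,2]>.015)&(P[:,2]<.03)];print(len(q),q.mean(0),np.percentile(q,[5,95],axis=0))
L=P[(P[:,2]<.009)];print(len(L),L.mean(0))
def proj(w):
    Rm=np.ravel(c['rvec']);K=np.array([[c['fx'],0,c['cx']],[0,c['fy'],c['cy']],[0,0,1]])
    return cv2.projectPoints(np.array([w],float),Rm,np.ravel(c['tvec']),K,np.array([c['k1'],0,0,0.]))[0].ravel()
print('tcp proj',proj(s['tcp_pos']))
bb=cv2.imread('pics/w3.png'); q0=proj(s['tcp_pos']); cv2.drawMarker(bb,tuple(int(v) for v in q0),(0,255,0),0,10)
cv2.imwrite('pics/w3c.png',cv2.resize(bb[60:340,200:440],None,fx=2,fy=2))
E
```

```text
time: 5.05
tcp_pos: [0.4755, -0.4293, 0.1356]
ee_rot: [-3.065, -0.677, 0.002]
contact_force: [0.6, 0.3, -0.1]
gripper_width: 0.0074
gripper_force: 0.0
[ 0.47550308 -0.42930283  0.13564565] [-3.06493695e+00 -6.76960982e-01  2.26591894e-03] 0.007360262893690156
[ 0.50977798 -0.41445972] 24.888947 (110.62091827392578, 55.006500244140625) [ 290   87   62  121 6236]
z [0.004  0.0048 0.0053 0.0059 0.021 ]
406 [ 0.47639714 -0.42961684  0.02103131] [[ 0.46411558 -0.43743923  0.01967783]
 [ 0.48834341 -0.4219329   0.02223791]]
4760 [ 0.50535846 -0.41544016  0.00519662]
tcp proj [319.1783827  231.25074623]
```

View pics/w3c.png

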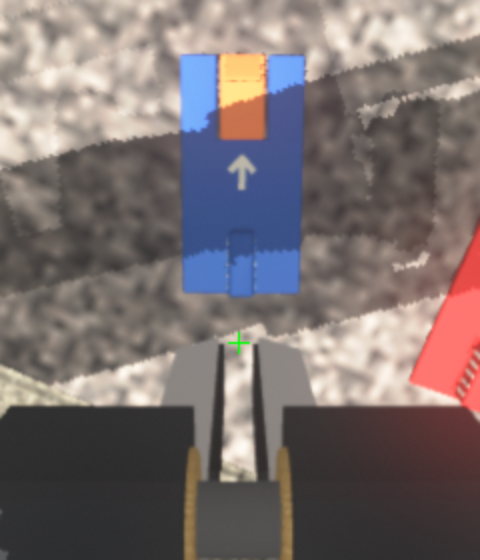

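The rib centre reads (0.4764,-0.4296), where the TCP was. In the crop the TCP marker falls on the fingertips (238,343), so the geometry agrees. I'll go down again, a little lower, and look at the fingers before closing.

In the tool's units: 0.03 m is 0.48, 0.025 m is 0.4.

```bash
python3 -m crank '[[[0, 0, 0.48, 0, 0, 0], [0, 0, 0.48, 0, 0, 0], [0, 0, 0.48, 0, 0, 0], [0, 0, 0.4, 0, 0, 0], [0, 0, 0.224, 0, 0, 0], [0, 0, 0, 0, 0, 0], [0, 0, 0, 0, 0, 0]]]' 0.04 30
python3 - <<'E'
from h import *
s=observe();p,d,c=cap('wrist','w4.png')
print(s['tcp_pos'],s['ee_rot'],s['gripper_width'],s['contact_force'])
cv2.imwrite('pics/w4c.png',cv2.resize(cv2.imread('pics/w4.png')[50:350,190:450],None,fx=2,fy=2))
E
```

```text
time: 5.98
tcp_pos: [0.4769, -0.431, 0.0096]
ee_rot: [3.066, 0.677, 0.001]
contact_force: [0.9, 0.1, -0.1]
gripper_width: 0.0399
gripper_force: 0.0
[ 0.47690478 -0.43098596  0.00959117] [3.06587921e+00 6.77228273e-01 1.49945154e-03] 0.039870588894577175 [ 0.88999875  0.08485391 -0.12570435]
```

View pics/w4c.png

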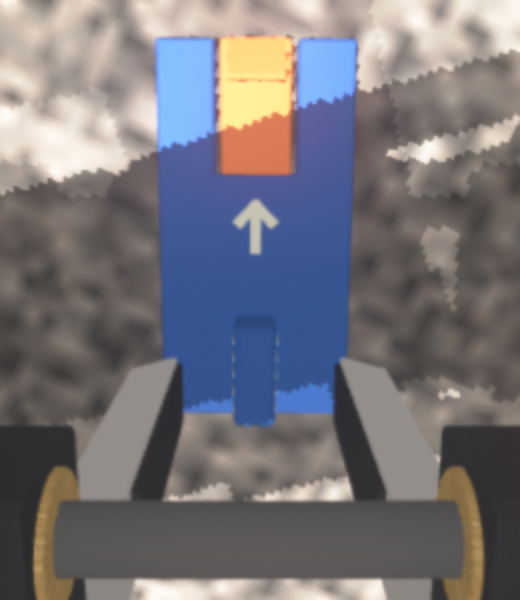

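The fingers straddle the rib (255,370), with tips at (178,360) and (340,360), but their size suggests they stand well above the plate. Checking the tip depth.

```bash
python3 -m crank '[[[0, 0, 0, 0, 0, 0]]]'; python3 - <<'E'
from h import *
s=observe();p,d,c=cap('wrist')
xs,ys=np.meshgrid(np.arange(225,390,3),np.arange(215,275,3));xs=xs.ravel();ys=ys.ravel()
k=d[ys,xs]>0;P=bydepth(c,np.c_[xs,ys][k],d[ys,xs][k]);T=(P-s['tcp_pos'])@R.from_rotvec(s['ee_rot']).as_matrix()
print(s['tcp_pos'],s['gripper_width'],s['contact_force'])
f=(np.abs(T[:,1])>.012)&(np.abs(T[:,1])<.04)&(P[:,2]>.009)
i=np.argsort(P[f][:,2]);print(np.c_[P[f],T[f]][i][:25].round(4))
E
```

```text
time: 6.15
tcp_pos: [0.4769, -0.431, 0.0098]
ee_rot: [3.065, 0.677, 0.002]
contact_force: [-0.6, 0.6, 0.1]
gripper_width: 0.0399
gripper_force: 0.0
[ 0.47693253 -0.43099669  0.00983851] 0.039945569747075645 [-0.57750687  0.6388289   0.06597032]
[[ 0.4932 -0.4463  0.0335  0.0084  0.0208 -0.0236]
 [ 0.475  -0.4065  0.0341  0.0086 -0.0229 -0.0243]
 [ 0.4947 -0.449   0.0341  0.0086  0.0239 -0.0242]
 [ 0.4941 -0.4475  0.0344  0.0086  0.0223 -0.0245]
 [ 0.4899 -0.4461  0.0346  0.0054  0.0192 -0.0247]
 [ 0.4746 -0.4051  0.0348  0.0088 -0.0244 -0.0251]
 [ 0.4915 -0.4452  0.0351  0.0072  0.0191 -0.0252]
 [ 0.4745 -0.4086  0.0351  0.0073 -0.0213 -0.0253]
 [ 0.4887 -0.4466  0.0354  0.0041  0.0192 -0.0256]
 [ 0.4872 -0.4473  0.0355  0.0025  0.0192 -0.0256]
 [ 0.4923 -0.4465  0.0355  0.0074  0.0206 -0.0256]
 [ 0.4858 -0.448   0.0356  0.0009  0.0192 -0.0257]
 [ 0.4845 -0.4486  0.0363 -0.0005  0.0192 -0.0264]
 [ 0.4831 -0.4493  0.0365 -0.0021  0.0192 -0.0266]
 [ 0.4817 -0.4499  0.0369 -0.0036  0.0192 -0.027 ]
 [ 0.4802 -0.4506  0.0371 -0.0052  0.0192 -0.0272]
 [ 0.4774 -0.4519  0.0376 -0.0084  0.0192 -0.0277]
 [ 0.479  -0.4511  0.0378 -0.0066  0.0192 -0.0279]
 [ 0.4726 -0.4098  0.0381  0.005  -0.021  -0.0283]
 [ 0.4949 -0.45    0.0385  0.0083  0.0248 -0.0286]
 [ 0.4963 -0.4526  0.0389  0.0085  0.0278 -0.029 ]
 [ 0.4739 -0.4043  0.039   0.0085 -0.0254 -0.0292]
 [ 0.4746 -0.4057  0.0391  0.0086 -0.0239 -0.0294]
 [ 0.4938 -0.447   0.0392  0.0086  0.0217 -0.0293]
 [ 0.4753 -0.4071  0.0392  0.0086 -0.0223 -0.0294]]
```

The tips stand about 23 mm above the reported TCP, so they closed over the rib's top. I'm narrowing the opening and creeping down while watching the force.

In the tool's units: 0.006 m is 0.096, 0.005 m is 0.08.

```bash
python3 -m crank '[[[0.008, -0.0192, 0, 0, 0, 0], [0, 0, 0, 0, 0, 0], [0, 0, 0.096, 0, 0, 0], [0, 0, 0.096, 0, 0, 0], [0, 0, 0.08, 0, 0, 0], [0, 0, 0, 0, 0, 0]]]' 0.024; cat > tips.py <<'E'
from h import *
s=observe();p,d,c=cap('wrist')
xs,ys=np.meshgrid(np.arange(225,420,2),np.arange(190,300,2));xs=xs.ravel();ys=ys.ravel()
k=d[ys,xs]>0;P=bydepth(c,np.c_[xs,ys][k],d[ys,xs][k]);T=(P-s['tcp_pos'])@R.from_rotvec(s['ee_rot']).as_matrix()
w=s['gripper_width']/2
f=(np.abs(T[:,1])>w-.002)&(np.abs(T[:,1])<w+.01)&(T[:,2]<-.003)&(P[:,2]>.009)&(np.abs(T[:,0])<.012)
print(s['tcp_pos'],'tip z',np.sort(P[f][:,2])[:8].round(4),'T',T[f][np.argsort(P[f][:,2])][:3].round(4))
m=blue(p)[ys,xs][k]>0;q=P[m&(P[:,2]>.012)];print('rib',q.mean(0) if len(q) else 0, np.median(T[m&(P[:,2]>.012)],0))
E
python3 tips.py
```

```text
time: 6.95
tcp_pos: [0.4756, -0.4283, -0.0095]
ee_rot: [-3.066, -0.677, 0.001]
contact_force: [0.3, 0.8, 0.0]
gripper_width: 0.0243
gripper_force: 0.0
[ 0.47563444 -0.428265   -0.00954086] tip z [0.0135 0.0144 0.0144 0.0147 0.0149 0.0151 0.0151 0.0151] T [[-0.0075  0.0118 -0.0231]
 [-0.0061  0.0117 -0.0239]
 [-0.0083  0.0117 -0.0239]]
rib [ 0.47739634 -0.42950707  0.02070954] [ 0.0011748   0.00201052 -0.03062629]
```

TCP reads -9.5 mm with no contact, which confirms the tips sit about 23 mm short of the reported TCP. I'll lower 6 mm more and close.

In the tool's units: 0.003 m is 0.048, 0.0018 m is 0.0288.

```bash
python3 -m crank '[[[0.008, 0.0288, 0.048, 0, 0, 0], [0, 0, 0.048, 0, 0, 0], [0, 0, 0, 0, 0, 0]]]'; python3 -m crank '[[[0, 0, 0, 0, 0, 0], [0, 0, 0, 0, 0, 0], [0, 0, 0, 0, 0, 0]]]' 0.0 30; python3 tips.py
```

```text
time: 7.38
tcp_pos: [0.4772, -0.4301, -0.0149]
ee_rot: [-3.067, -0.677, 0.0]
contact_force: [-0.0, 0.4, 0.9]
gripper_width: 0.0241
gripper_force: 0.0
time: 7.75
tcp_pos: [0.4774, -0.4303, -0.0144]
ee_rot: [3.068, 0.678, 0.0]
contact_force: [0.2, -0.2, -0.3]
gripper_width: 0.0117
gripper_force: 30.0
[ 0.47743447 -0.43029392 -0.01443437] tip z [0.0094 0.0101 0.0102 0.0104 0.0106 0.011  0.0111 0.0113] T [[ 0.0073 -0.0077 -0.0238]
 [ 0.0075  0.0059 -0.0246]
 [ 0.0086  0.009  -0.0246]]
rib [ 0.47752523 -0.42946488  0.02038543] [ 0.00070896 -0.00037768 -0.03508473]
```

Gripped, with width 11.7 mm at 30 N. Lifting and shifting toward the cassette, then measuring.

In the tool's units: -0.045 m is -0.72, -0.04 m is -0.64.

```bash
python3 -m crank '[[[0, 0, -0.16, 0, 0, 0], [0, 0, -0.48, 0, 0, 0], [0, 0, -0.64, 0, 0, 0], [0, 0, -0.64, 0, 0, 0], [0, -0.4, 0, 0, 0, 0], [0, -0.72, 0, 0, 0, 0], [0, -0.48, 0, 0, 0, 0], [0, 0, 0, 0, 0, 0], [0, 0, 0, 0, 0, 0]]]'
python3 - <<'E'
from h import *
s=observe();p,d,c=cap('wrist','w5.png')
print(s['tcp_pos'],s['ee_rot'],s['contact_force'],s['gripper_width'])
Rt=R.from_rotvec(s['ee_rot']).as_matrix()
m=blue(p);ys,xs=np.nonzero(m);P=bydepth(c,np.c_[xs,ys],d[ys,xs]);T=(P-s['tcp_pos'])@Rt
k=(np.abs(T[:,1])<.05)&(np.abs(T[:,2]+.0)<.04);T=T[k]
q=T[T[:,0]>.025];A=np.c_[q[:,:2],np.ones(len(q))];co=np.linalg.lstsq(A,q[:,2],rcond=None)[0];print('plane',co,np.percentile(q,[1,50,99],axis=0).round(4))
for k,z in [('cassette',0),('bed',.05),('rail_mouth',.05),('hood_front',.068)]:
    for r in viewer.pinpoint(k,'wrist')[:2]:print(k,round(r['score'],2),np.round(r['centre']),onz(c,r['centre'],z)[0].round(4))
E
```

```text
time: 8.93
tcp_pos: [0.436, -0.3407, 0.1064]
ee_rot: [3.065, 0.677, 0.002]
contact_force: [-0.0, -1.4, -0.2]
gripper_width: 0.0117
gripper_force: 30.0
[ 0.43601112 -0.34074861  0.10636689] [3.06545212e+00 6.77096066e-01 1.60392352e-03] [-0.01503227 -1.37759308 -0.24557879] 0.011684929256013148
plane [ 0.00362333  0.00078165 -0.01928375] [[ 0.0255 -0.0276 -0.0206]
 [ 0.0499 -0.0089 -0.0191]
 [ 0.0903  0.0268 -0.0175]]
bed 0.97 [192.  36.] [ 0.5088 -0.2128  0.05  ]
```

View pics/w5.png

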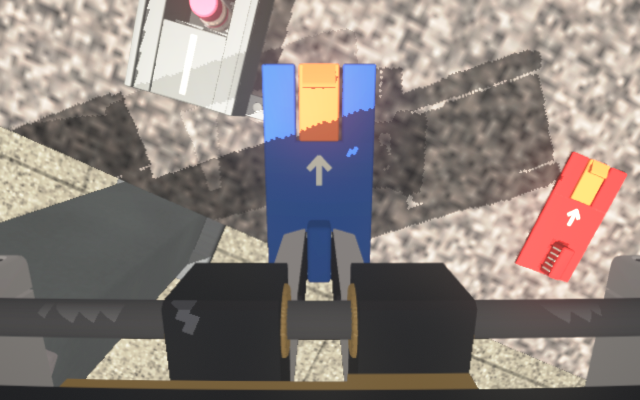

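The lid hangs level in the grip (nose about (320,66)). The cassette tail is at (200,60), partly cut off. I'm rising and turning for a full view of it.

In the tool's units: -0.04 m is -0.64, -0.03 m is -0.48, 0.12 rad / 3.1416 = 0.0382.

```bash
python3 -m crank '[[[0.192, -0.048, -0.48, 0, 0, 0], [0.32, -0.064, -0.64, 0, 0, 0], [0.256, -0.064, -0.64, 0, 0, 0], [0, 0, 0, 0, 0, 0.0382], [0, 0, 0, 0, 0, 0.0382], [0, 0, 0, 0, 0, 0], [0, 0, 0, 0, 0, 0]]]'
python3 - <<'E'
from h import *
s=observe();p,d,c=cap('wrist','w6.png')
print(s['tcp_pos'],s['ee_rot'],s['contact_force'],s['gripper_width'])
for k,z in [('cassette',0),('bed',.05),('rail_mouth',.05),('hood_front',.068)]:
    for r in viewer.pinpoint(k,'wrist')[:2]:print(k,round(r['score'],2),np.round(r['centre']),onz(c,r['centre'],z)[0].round(4))
np.savez('w6.npz',p=p,d=d,**{k:np.asarray(v) for k,v in c.items()})
E
```

```text
time: 10.05
tcp_pos: [0.4741, -0.3095, 0.2151]
ee_rot: [-3.126, -0.308, 0.001]
contact_force: [-0.3, -0.1, -1.5]
gripper_width: 0.0117
gripper_force: 30.0
[ 0.47405723 -0.30953896  0.21510834] [-3.12606673e+00 -3.07579749e-01  6.26760883e-04] [-0.2528501  -0.06835686 -1.45494135] 0.011705260957688124
cassette 0.6 [239.  74.] [ 0.5678 -0.1996  0.    ]
cassette 0.26 [320. 172.] [ 0.4778 -0.3099  0.    ]
bed 0.9 [233. 131.] [ 0.5088 -0.2142  0.05  ]
rail_mouth 0.61 [232.  67.] [ 0.5693 -0.2035  0.05  ]
```

View pics/w6.png

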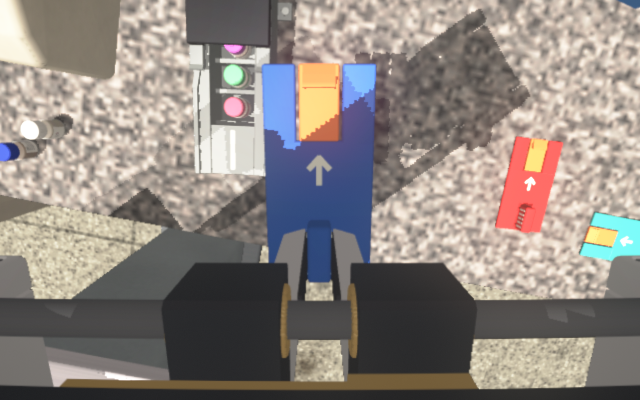

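The cassette (232,105) is nearly aligned with the tool. Its right wall is hidden behind the lid, so I'm stepping aside 35 mm to measure both walls.

In the tool's units: 0.0175 m is 0.28.

```bash
python3 -m crank '[[[0, 0.28, 0, 0, 0, 0], [0, 0.28, 0, 0, 0, 0], [0, 0, 0, 0, 0, 0], [0, 0, 0, 0, 0, 0]]]'
cat > cas.py <<'E'
from h import *
s=observe();p,d,c=cap('wrist','w7.png')
print(s['tcp_pos'],s['ee_rot'])
ys,xs=np.nonzero(d[:260]>0);P=bydepth(c,np.c_[xs,ys],d[ys,xs]);C=p[ys,xs]
B=np.array([.509,-.2135]);best=None
k=(np.linalg.norm(P[:,:2]-B,axis=1)<.2)&(P[:,2]>.04)&(P[:,2]<.09);P=P[k];C=C[k]
np.savez('cas.npz',P=P,C=C)
for a in [10,]:
    a=np.radians(a);u=np.array([np.cos(a),np.sin(a)]);v=np.array([-u[1],u[0]])
    x=(P[:,:2]-B)@u;y=(P[:,:2]-B)@v;z=P[:,2]
    for x0 in np.arange(-.06,.15,.01):
        m=(x>=x0)&(x<x0+.01)&(np.abs(y)<.06)
        if m.sum()<10:continue
        w=m&(z>.0515)
        print(round(x0,3),m.sum(),'y',np.percentile(y[m],[1,99]).round(4),'z',np.percentile(z[m],[5,50,95]).round(4),'hi y-',np.percentile(y[w&(y<0)],[2,98]).round(4) if (w&(y<0)).sum()>5 else '','y+',np.percentile(y[w&(y>0)],[2,98]).round(4) if (w&(y>0)).sum()>5 else '')
E
python3 cas.py
```

```text
time: 10.8
tcp_pos: [0.4808, -0.3439, 0.2152]
ee_rot: [-3.126, -0.305, 0.001]
contact_force: [-0.6, 0.6, -0.8]
gripper_width: 0.0117
gripper_force: 30.0
[ 0.48076249 -0.34390797  0.21515815] [-3.12602684e+00 -3.04575558e-01  5.58010648e-04]
-0.05 299 y [-0.0357  0.0384] z [0.0476 0.0497 0.0551] hi y- [-0.0356 -0.0206] y+ [0.0254 0.0397]
-0.04 726 y [-0.0359  0.0386] z [0.0478 0.0496 0.0551] hi y- [-0.036  -0.0223] y+ [0.0251 0.0393]
-0.03 756 y [-0.0362  0.0388] z [0.0478 0.0497 0.0553] hi y- [-0.0361 -0.0224] y+ [0.0244 0.0396]
-0.02 763 y [-0.0363  0.038 ] z [0.0477 0.0497 0.0551] hi y- [-0.0363 -0.0227] y+ [0.0233 0.0393]
-0.01 777 y [-0.0366  0.0383] z [0.0478 0.0498 0.0551] hi y- [-0.0365 -0.0224] y+ [0.0237 0.039 ]
0.0 635 y [-0.0375  0.0382] z [0.0471 0.0502 0.0552] hi y- [-0.0377 -0.0236] y+ [0.0232 0.039 ]
0.01 472 y [-0.038   0.0374] z [0.0432 0.0506 0.0553] hi y- [-0.0378 -0.0228] y+ [0.0243 0.0377]
0.02 615 y [-0.0382  0.0371] z [0.0433 0.0501 0.0552] hi y- [-0.0381 -0.0243] y+ [0.0234 0.0378]
0.03 451 y [-0.0384  0.0368] z [0.0429 0.0509 0.0556] hi y- [-0.0382 -0.023 ] y
[... 156 characters left out ...]
06 0.0623] hi y- [-0.0387 -0.026 ] y+ [0.0218 0.0367]
0.06 545 y [-0.039   0.0366] z [0.0436 0.0599 0.062 ] hi y- [-0.0391 -0.0261] y+ [0.0227 0.0368]
0.07 698 y [-0.0392  0.0366] z [0.0427 0.0606 0.069 ] hi y- [-0.0392 -0.0046] y+ [0.0047 0.0368]
0.08 1116 y [-0.0393  0.0352] z [0.0462 0.0687 0.0702] hi y- [-0.0392 -0.0006] y+ [0.0008 0.0354]
0.09 1056 y [-0.0395  0.0351] z [0.0598 0.0688 0.0702] hi y- [-0.0394 -0.0008] y+ [0.0008 0.0351]
0.1 1069 y [-0.0397  0.0352] z [0.0598 0.0688 0.0702] hi y- [-0.0396 -0.0009] y+ [0.0008 0.0354]
0.11 756 y [-0.0399  0.0351] z [0.0542 0.0688 0.0702] hi y- [-0.0398 -0.0008] y+ [0.0008 0.0353]
0.12 13 y [-0.0401 -0.0396] z [0.0423 0.0467 0.0548] hi y-  y+
```

View pics/w7.png

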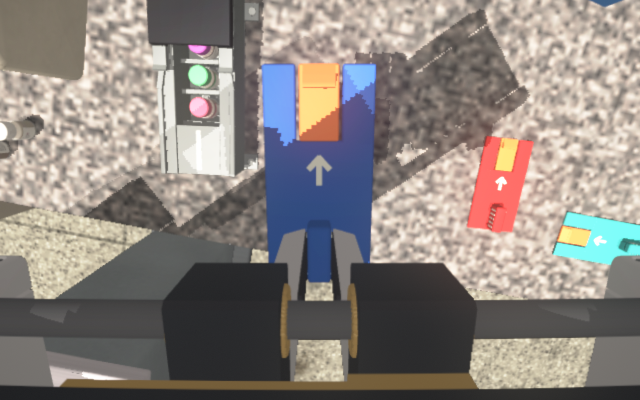

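Both walls show: tail (200,172), hood edge (190,43). Next, the lid's pose in the hand and the move to the bed, from a line fit.

```bash
cat > lidpose.py <<'E'
from h import *
s=observe();p,d,c=cap('wrist')
Rt=R.from_rotvec(s['ee_rot']).as_matrix();t=s['tcp_pos']
# cassette
z=np.load('cas.npz');P=z['P'];B=np.array([.509,-.2135]);a=np.radians(10);u=np.array([np.cos(a),np.sin(a)]);v=np.array([-u[1],u[0]])
x=(P[:,:2]-B)@u;y=(P[:,:2]-B)@v
X=[];L=[];H=[]
for x0 in np.arange(-.042,.07,.004):
    m=(x>=x0)&(x<x0+.004)&(np.abs(y)<.05);X.append(x0+.002);L.append(np.percentile(y[m],1));H.append(np.percentile(y[m],99))
f1=np.polyfit(X,L,1);f2=np.polyfit(X,H,1);f=(f1+f2)/2
yaw=np.degrees(a+np.arctan(f[0]));bed=B+f[1]*v;print('slopes',f1,f2,'yaw',yaw,'bed',bed)
# lid in hand: edges on its top plane
m=blue(p)|cv2.inRange(cv2.cvtColor(p,cv2.COLOR_RGB2HSV),(8,120,120),(22,255,255))
ztop=t[2]+.0193
yy=[];E=[]
for r in range(75,215,5):
    q=np.nonzero(m[r,255:385])[0]+255
    if len(q)<50:continue
    W=onz(c,[[q.min()-.5,r],[q.max()+.5,r]],ztop);T=(W-t)@Rt;E.append([T[0,0],T[0,1],T[1,1]])
E=np.array(E);g1=np.polyfit(E[:,0],E[:,1],1);g2=np.polyfit(E[:,0],E[:,2],1)
cr=[]
for col in list(range(270,290,4))+list(range(350,370,4)):
    q=np.nonzero(m[:,col])[0]; cr.append(((onz(c,[[col,q.min()-.5]],ztop)[0]-t)@Rt)[0])
nose=np.mean(cr);g=(g1+g2)/2
print('lid in tool: nose x',nose,'width',np.mean(E[:,2]-E[:,1]),'yaw(tool)',np.degrees(np.arctan(g[0])),g[1])
ox=nose-.055;oy=g[0]*ox+g[1]
o=(Rt@[ox,oy,0])[:2]+t[:2]; lyaw=np.degrees(np.arctan2(*(Rt@[1,g[0],0])[1::-1]))
print('lid origin',o,'yaw',lyaw,'offset in tool',ox,oy)
dy=np.radians(yaw-lyaw);cs,sn=np.cos(dy),np.sin(dy)
off=o-t[:2];off2=np.array([cs*off[0]-sn*off[1],sn*off[0]+cs*off[1]])
print('turn tool z by',-dy);tgt=bed-off2;print('tcp target',tgt,'move in present tool axes',Rt.T@[*(tgt-t[:2]),0],'t',s['time'])
b=np.radians(yaw);e=o-bed;print('lid in bed frame mm',(1000*np.array([np.cos(b)*e[0]+np.sin(b)*e[1],-np.sin(b)*e[0]+np.cos(b)*e[1]])).round(2),'underside',t[2]+.0153)
E
python3 lidpose.py
```

```text
slopes [-0.03383247 -0.03702521] [-0.02739922  0.03793264] yaw 8.246389228140547 bed [ 0.50892121 -0.21305318]
lid in tool: nose x 0.09101932933149214 width 0.05096984770288069 yaw(tool) -1.4215743938985876 -0.0005473973107532615
lid origin [ 0.51586541 -0.3352361 ] yaw 12.573044361139114 offset in tool 0.036019329331492135 -0.0014412618547999748
turn tool z by 0.07551437766913816
tcp target [ 0.47332838 -0.21876455] move in present tool axes [ 1.68114277e-02 -1.23940531e-01  8.16116265e-05] t 10.85
lid in bed frame mm [ -10.65 -121.92] underside 0.23050438415929317
```

```bash
python3 - <<'E'
from h import *
t=open('lidpose.py').read()
a=t.index("yy=[];E=[]");b=t.index("E=np.array(E)")
t=t[:a]+'''E=[]
ys,xs=np.nonzero(d>0);Q=np.zeros(d.shape+(3,));Q[ys,xs]=(bydepth(c,np.c_[xs,ys],d[ys,xs])-t)@Rt
m=((np.abs(Q[...,2]+.0193)<.006)&(d>0)&(np.abs(Q[...,1])<.04)).astype(np.uint8)
for r in range(75,200,5):
    q=np.nonzero(m[r])[0]
    W=onz(c,[[q.min()-.5,r],[q.max()+.5,r]],ztop);T=(W-t)@Rt;E.append([T[0,0],T[0,1],T[1,1]])
'''+t[b:]
t=t.replace("print('lid in tool","print(np.array(E)[::5].round(4));print('lid in tool")
open('lidpose.py','w').write(t)
E
python3 lidpose.py
```

```text
slopes [-0.03383247 -0.03702521] [-0.02739922  0.03793264] yaw 8.246389228140547 bed [ 0.50892121 -0.21305318]
[[ 0.0858 -0.0278  0.0272]
 [ 0.074  -0.0287  0.0271]
 [ 0.0619 -0.0286  0.027 ]
 [ 0.0494 -0.0285  0.0274]
 [ 0.0366 -0.0284  0.0273]]
lid in tool: nose x 0.09151428801072051 width 0.055655866311885294 yaw(tool) 0.10698139828260701 -0.0007415534000518916
lid origin [ 0.5165313  -0.33571216] yaw 11.059925350432955 offset in tool 0.03651428801072051 -0.0006733746587637639
turn tool z by 0.049105468957796355
tcp target [ 0.47289214 -0.21902412] move in present tool axes [ 1.63000461e-02 -1.23603658e-01  6.01483370e-05] t 10.9
lid in bed frame mm [ -10.06 -122.48] underside 0.2305912973050818
```

The manual's scale: shifts go in shares of 62.5 mm and turns go in shares of pi rad. Converting my numbers, -0.035 m is -0.56, -0.034 m is -0.544, 0.049 rad / 3.1416 = 0.0156.

```bash
python3 -m crank '[[[0, -0.32, 0.32, 0, 0, 0.0156], [0.032, -0.56, 0.48, 0, 0, 0], [0.064, -0.56, 0.48, 0, 0, 0], [0.064, -0.544, 0.48, 0, 0, 0], [0, 0, 0.32, 0, 0, 0], [0, 0, 0, 0, 0, 0], [0, 0, 0, 0, 0, 0]]]'; python3 lidpose.py
```

```text
time: 11.82
tcp_pos: [0.4727, -0.2204, 0.0866]
ee_rot: [3.132, 0.229, 0.002]
contact_force: [0.4, -0.6, -0.5]
gripper_width: 0.0114
gripper_force: 30.0
slopes [-0.03383247 -0.03702521] [-0.02739922  0.03793264] yaw 8.246389228140547 bed [ 0.50892121 -0.21305318]
[[ 0.0859 -0.0274  0.0278]
 [ 0.0741 -0.0282  0.0277]
 [ 0.062  -0.0282  0.0276]
 [ 0.0495 -0.0281  0.028 ]
 [ 0.0367 -0.028   0.0279]]
lid in tool: nose x 0.09171085676312599 width 0.05577902826840728 yaw(tool) 0.13504212355092113 -0.0002510648702068012
lid origin [ 0.50896952 -0.21489599] yaw 8.214964613429991 offset in tool 0.036710856763125986 -0.0001645398019265323
turn tool z by -0.0005484629928698417
tcp target [ 0.47262647 -0.21856702] move in present tool axes [ 2.19910375e-04 -1.81015594e-03 -2.18697592e-06] t 11.825
lid in bed frame mm [-0.22 -1.83] underside 0.10189158145844986
```

In the tool's units: 0.02 m is 0.32, 0.015 m is 0.24.

```bash
python3 -m crank '[[[0, -0.0288, 0.24, 0, 0, 0], [0, 0, 0.32, 0, 0, 0], [0, 0, 0, 0, 0, 0], [0, 0, 0, 0, 0, 0]]]'; python3 lidpose.py | tail -2
python3 - <<'E'
from h import *
s=observe();p,d,c=cap('wrist','w8.png')
ys,xs=np.nonzero(d[:230]>0);P=bydepth(c,np.c_[xs,ys],d[ys,xs])
b=np.radians(8.246);u=np.array([np.cos(b),np.sin(b)]);v=np.array([-u[1],u[0]]);B=np.array([.50892,-.21305])
x=(P[:,:2]-B)@u-.06;y=(P[:,:2]-B)@v;z=P[:,2]
for x0 in np.arange(-.05,.06,.01):
    m=(x>=x0)&(x<x0+.01)&(np.abs(y)<.05)&(z>.045)
    if m.sum()<9:continue
    lo=m&(y<-.02)&(z<.064);hi=m&(y>.02)&(z<.064)
    print(round(x0,3),np.percentile(y[m],[1,99]).round(4),np.percentile(z[m],[5,50,95]).round(4))
E
```

```text
time: 12.38
tcp_pos: [0.4718, -0.2183, 0.0507]
ee_rot: [3.133, 0.228, 0.001]
contact_force: [-0.1, 0.7, -1.0]
gripper_width: 0.0117
gripper_force: 30.0
tcp target [ 0.44477047 -0.22274543] move in present tool axes [-2.73947068e-02  5.22768963e-04 -8.99908624e-06] t 12.375
lid in bed frame mm [27.39  0.54] underside 0.06600130368408207
-0.05 [-0.0367  0.0375] [0.0517 0.0704 0.0716]
-0.04 [-0.0368  0.0376] [0.0518 0.0703 0.0716]
-0.03 [-0.0366  0.0374] [0.0516 0.0703 0.0715]
-0.02 [-0.0361  0.0367] [0.0535 0.0705 0.0741]
-0.01 [-0.037   0.0377] [0.0469 0.0635 0.0718]
0.0 [-0.037   0.0379] [0.0461 0.0606 0.062 ]
0.01 [-0.0369  0.038 ] [0.0462 0.0611 0.0693]
0.02 [-0.0358  0.0373] [0.0456 0.0686 0.07  ]
```

View pics/w8.png

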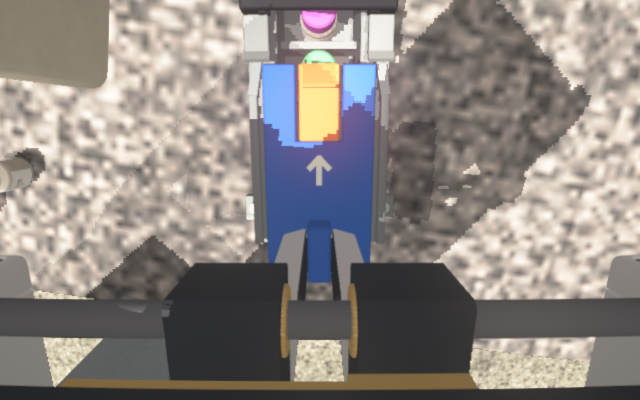

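The picture shows the lid centred between the guides, with its nose (320,65) just short of the rail mouth (255–385, 55). Lowering gently.

In the tool's units: 0.006 m is 0.096, 0.005 m is 0.08.

```bash
python3 -m crank '[[[0, 0, 0.096, 0, 0, 0], [0, 0, 0.08, 0, 0, 0], [0, 0, 0.032, 0, 0, 0], [0, 0, 0, 0, 0, 0]]]'; python3 -m crank '[[[0, 0, 0.016, 0, 0, 0], [0, 0, 0, 0, 0, 0]]]';  python3 -m crank '[[[0, 0, 0.016, 0, 0, 0], [0, 0, 0, 0, 0, 0]]]'
```

```text
time: 12.98
tcp_pos: [0.4714, -0.2178, 0.0371]
ee_rot: [-3.133, -0.229, 0.001]
contact_force: [-0.1, -0.0, -0.9]
gripper_width: 0.0115
gripper_force: 30.0
time: 13.22
tcp_pos: [0.4716, -0.218, 0.0365]
ee_rot: [3.133, 0.229, 0.0]
contact_force: [0.2, 0.0, -0.9]
gripper_width: 0.0117
gripper_force: 30.0
time: 13.48
tcp_pos: [0.4717, -0.218, 0.0355]
ee_rot: [3.133, 0.229, 0.0]
contact_force: [0.2, 0.3, -0.9]
gripper_width: 0.0119
gripper_force: 30.0
```

```bash
python3 -m crank '[[[0, 0, 0.016, 0, 0, 0], [0, 0, 0, 0, 0, 0]]]';  python3 -m crank '[[[0, 0, 0.008, 0, 0, 0], [0, 0, 0, 0, 0, 0]]]' | grep -E "pos|force"
```

```text
time: 13.72
tcp_pos: [0.4721, -0.2183, 0.0355]
ee_rot: [3.132, 0.229, 0.001]
contact_force: [-2.1, 0.6, 5.3]
gripper_width: 0.0119
gripper_force: 30.0
tcp_pos: [0.4724, -0.2185, 0.0354]
contact_force: [-1.0, 1.4, 7.6]
gripper_force: 30.0
```

Contact at TCP z 0.0355 (underside at z = 50 mm). I'm easing off to a light touch and advancing into the rails.

In the tool's units: 0.003 m is 0.048, -0.001 m is -0.016.

```bash
python3 -m crank '[[[0, 0, -0.016, 0, 0, 0], [0.048, 0, 0, 0, 0, 0], [0.048, 0, 0, 0, 0, 0], [0, 0, 0, 0, 0, 0]]]' | grep -E "pos|force"; python3 -m crank '[[[0.048, 0, 0, 0, 0, 0], [0.048, 0, 0, 0, 0, 0], [0, 0, 0, 0, 0, 0]]]' | grep -E "pos|force"
```

```text
tcp_pos: [0.4784, -0.2175, 0.0355]
contact_force: [-0.8, -0.4, 5.0]
gripper_force: 30.0
tcp_pos: [0.4842, -0.2166, 0.0355]
contact_force: [-0.7, 0.1, 4.8]
gripper_force: 30.0
```

In the tool's units: 0.003 m is 0.048, -0.0005 m is -0.008.

```bash
python3 -m crank '[[[0.048, 0, -0.008, 0, 0, 0], [0.048, 0, 0, 0, 0, 0], [0.048, 0, 0, 0, 0, 0], [0, 0, 0, 0, 0, 0]]]' | grep -E "pos|force"; python3 -m crank '[[[0.032, 0, 0, 0, 0, 0], [0.032, 0, 0, 0, 0, 0], [0, 0, 0, 0, 0, 0]]]' | grep -E "pos|force"
```

```text
tcp_pos: [0.493, -0.2149, 0.0355]
contact_force: [0.9, 1.4, 3.9]
gripper_force: 30.0
tcp_pos: [0.4966, -0.2143, 0.0355]
contact_force: [-1.1, 0.2, 3.3]
gripper_force: 30.0
```

In the tool's units: 0.002 m is 0.032, -0.0002 m is -0.0032.

```bash
python3 -m crank '[[[0.032, 0, -0.0032, 0, 0, 0], [0.032, 0, 0, 0, 0, 0]]]' | grep -E "pos|force"; python3 -m crank '[[[0.032, 0, 0, 0, 0, 0], [0.032, 0, 0, 0, 0, 0]]]' | grep -E "pos|force"; python3 -c "
from h import *
cap('wrist','w9.png')"
```

```text
tcp_pos: [0.5002, -0.2137, 0.0355]
contact_force: [-0.1, 0.2, 3.3]
gripper_force: 30.0
tcp_pos: [0.5043, -0.213, 0.0355]
contact_force: [-1.8, 0.4, 3.2]
gripper_force: 30.0
```

View pics/w9.png

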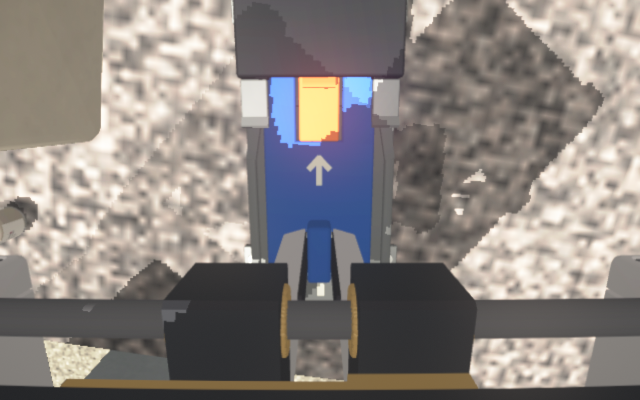

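The lid is inside the rails, its nose just under the hood edge (320,78) and centred. I'm continuing in small steps and watching the force.

In the tool's units: 0.001 m is 0.016.

```bash
for i in 1 2 3 4; do python3 -m crank '[[[0.016, 0, 0, 0, 0, 0], [0.016, 0, 0, 0, 0, 0]]]' | grep -E "time|pos|contact" | tr '\n' ' '; echo; done
```

```text
time: 16.52 tcp_pos: [0.5058, -0.2128, 0.0355] contact_force: [-1.3, -0.0, 3.0] 
time: 16.77 tcp_pos: [0.5076, -0.2125, 0.0355] contact_force: [-3.5, -0.7, 3.1] 
time: 17.02 tcp_pos: [0.5095, -0.2123, 0.0355] contact_force: [-4.3, 0.1, 4.1] 
time: 17.27 tcp_pos: [0.5112, -0.212, 0.0355] contact_force: [-6.6, -1.5, 5.5]
```

Ledge felt at about TCP x 0.506, so the click should come about 27 mm further on.

In the tool's units: 0.001 m is 0.016.

```bash
for i in 1 2 3 4; do python3 -m crank '[[[0.016, 0, 0, 0, 0, 0], [0.016, 0, 0, 0, 0, 0]]]' | grep -E "time|pos|contact" | tr '\n' ' '; echo; done
```

```text
time: 17.52 tcp_pos: [0.5142, -0.2116, 0.0355] contact_force: [-3.4, -0.7, 2.8] 
time: 17.77 tcp_pos: [0.5162, -0.2113, 0.0355] contact_force: [-3.5, -0.4, 1.5] 
time: 18.02 tcp_pos: [0.5181, -0.211, 0.0355] contact_force: [-3.5, -0.4, 1.5] 
time: 18.27 tcp_pos: [0.5201, -0.2107, 0.0355] contact_force: [-3.2, -1.5, 1.8]
```

In the tool's units: 0.001 m is 0.016.

```bash
for i in 1 2 3 4 5; do python3 -m crank '[[[0.016, 0, 0, 0, 0, 0], [0.016, 0, 0, 0, 0, 0]]]' | grep -E "time|pos|contact" | tr '\n' ' '; echo; done
```

```text
time: 18.52 tcp_pos: [0.522, -0.2104, 0.0355] contact_force: [-2.3, 0.4, 0.3] 
time: 18.77 tcp_pos: [0.524, -0.2102, 0.0355] contact_force: [-3.1, -0.6, -0.9] 
time: 19.02 tcp_pos: [0.526, -0.2099, 0.0356] contact_force: [-3.7, -0.0, -0.4] 
time: 19.27 tcp_pos: [0.528, -0.2096, 0.0356] contact_force: [-2.9, -1.6, 0.1] 
time: 19.52 tcp_pos: [0.53, -0.2093, 0.0356] contact_force: [-2.6, 0.1, -0.8]
```

In the tool's units: 0.001 m is 0.016.

```bash
for i in 1 2 3 4; do python3 -m crank '[[[0.016, 0, 0, 0, 0, 0]]]' | grep -E "time|pos|contact" | tr '\n' ' '; echo; done
```

```text
time: 19.65 tcp_pos: [0.531, -0.2092, 0.0356] contact_force: [-1.4, -0.1, -0.5] 
time: 19.77 tcp_pos: [0.5332, -0.2092, 0.036] contact_force: [1.1, -0.9, -0.8] 
time: 19.9 tcp_pos: [0.5337, -0.2091, 0.036] contact_force: [-1.6, -0.2, -0.9] 
time: 20.02 tcp_pos: [0.5337, -0.2089, 0.0357] contact_force: [-1.2, -0.5, 0.2]
```

The force dropped and the lid jumped at x≈0.532, which is the click. Now gently on to the stop.

In the tool's units: 0.0007 m is 0.0112.

```bash
for i in 1 2; do python3 -m crank '[[[0.0112, 0, 0, 0, 0, 0], [0, 0, 0, 0, 0, 0]]]' | grep -E "time|pos|contact" | tr '\n' ' '; echo; done
```

```text
time: 20.27 tcp_pos: [0.5337, -0.2088, 0.0355] contact_force: [-4.6, -2.2, 1.1] 
time: 20.52 tcp_pos: [0.5337, -0.2089, 0.0355] contact_force: [-6.3, -2.1, 2.5]
```

The lid is firmly at the stop at 6 N, with its position unchanged. I'm relieving the push, letting go with a small opening, and rising.

In the tool's units: -0.001 m is -0.016.

```bash
python3 -m crank '[[[-0.016, 0, 0, 0, 0, 0], [0, 0, 0, 0, 0, 0]]]' | grep -E "pos|contact"; python3 -m crank '[[[0, 0, 0, 0, 0, 0], [0, 0, 0, 0, 0, 0], [0, 0, 0, 0, 0, 0]]]' 0.026; python3 -m crank '[[[0, 0, -0.128, 0, 0, 0], [0, 0, -0.192, 0, 0, 0], [0, 0, -0.32, 0, 0, 0], [0, 0, -0.48, 0, 0, 0], [0, 0, -0.48, 0, 0, 0], [0, 0, 0, 0, 0, 0], [0, 0, 0, 0, 0, 0]]]'
python3 - <<'E'
from h import *
p,d,c=cap('wrist','w10.png')
m=blue(p);m[:,:200]=0;m[:,440:]=0;ys,xs=np.nonzero(m&(d>0).astype(np.uint8)*255);P=bydepth(c,np.c_[xs,ys],d[ys,xs])
b=np.radians(8.246);u=np.array([np.cos(b),np.sin(b)]);v=np.array([-u[1],u[0]]);B=np.array([.50892,-.21305])
x=(P[:,:2]-B)@u-.06;y=(P[:,:2]-B)@v;z=P[:,2];k=np.abs(y)<.05
print(np.percentile(np.c_[x,y,z][k],[1,50,99],axis=0).round(4));r=k&(z>.065);print('rib',x[r].mean(),y[r].mean(),np.median(z[r]))
q=k&(z<.06);print(np.polyfit(x[q],z[q],1),np.polyfit(y[q],z[q],1))
E
```

```text
tcp_pos: [0.5337, -0.2089, 0.0355]
contact_force: [-4.8, -1.5, 1.1]
time: 21.15
tcp_pos: [0.5352, -0.2087, 0.036]
ee_rot: [3.133, 0.229, 0.002]
contact_force: [0.1, -0.4, -0.5]
gripper_width: 0.026
gripper_force: 0.0
time: 22.02
tcp_pos: [0.5338, -0.2085, 0.1351]
ee_rot: [-3.133, -0.229, 0.001]
contact_force: [0.2, -0.3, -1.0]
gripper_width: 0.0263
gripper_force: 0.0
[[-0.0525 -0.0254  0.0525]
 [-0.0184  0.0008  0.0542]
 [ 0.0172  0.0281  0.0708]]
rib -0.032539748190804706 0.0008965813384758345 0.06987513928329354
[-0.0014839   0.05407576] [0.00039582 0.05409939]
```

View pics/w10.png

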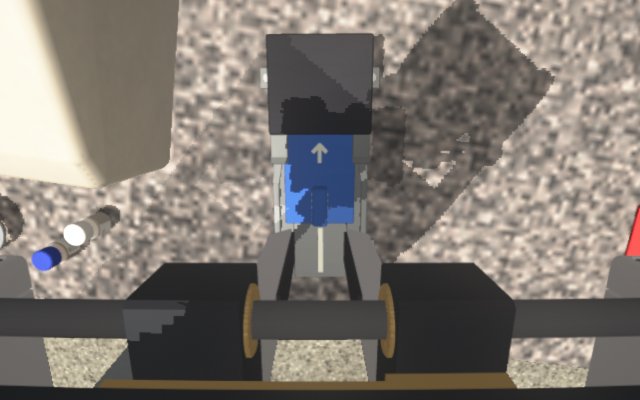

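The lid lies flat and straight in its rails under the hood (320,180). Its origin is at about 5.5 mm, which fits the stop, and the gripper is clear. Handing in.

```bash
python3 -c "
from h import *
print(bot.close_job())"
```

```text
the job is handed in; nothing more can be done
None
```

The blue lid is in the cassette's rails: its tab clicked past the ledge, it rests against the stop, and I let go; the push stayed under about 8 N as read after each step, and the job was handed in at about 22 s.

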